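# Put the bench air manifold back on line

### The arm

A 7-joint arm with a two-finger parallel gripper is mounted at the origin on the work surface. World frame = base frame: x ahead of the robot, y to its left, z up, the work surface at z = 0. Lengths are in m, angles in rad, forces in N, time in s.
With the tool pointing down it reaches from about 0.4 to 0.85 m from the base axis. Payload 10.4 kg.
Tool frame: the origin (TCP) lies at the very end of the fingers, on their centre line; the grasp point (between the pads) lies 19 mm behind it (manip.grip_point_offset is the distance from the TCP to the grasp point, in m); z points along the fingers, y is the line along which they close (so a half turn about z gives the same grasp; the last joint's range is limited). The gripper opens to 85 mm and grips with 20 to 120 N. Pads are 22 mm wide; open, the fingers measure 114 mm over their backs; the gripper's body (76 mm by 85 mm) begins 54 mm behind the grasp point. The pads swing forward as they close: fully open they stand 13 mm farther back than shut.
Start: joints at [1.178, 0.332, -0.065, 1.46, 0.022, 1.35, -0.088], TCP at [0.226, -0.583, 0.231] pointing down, gripper open.
Joint ranges: [-2.6, 2.6], [-0.5, 2.12], [-1.47, 1.34], [0.16, 2.42], [-1.27, 4.41], [0.06, 2.06], [-2.6, 2.6]. Speed limits (rad/s): [2.22, 2.22, 2.79, 2.79, 3.14, 3.14, 3.14].

### API

Orientations are given as a unit quaternion [x, y, z, w].
In Python, from workcell import manip gives the robot as it stands. The module is installed in compiled form; this text tells all that it offers.
- The arm moves only by the tool step_arm, never from a script. Its argument "moves" is a list of rows, each a list of 7 numbers: the closure, from 0 (fully open) to 1 (shut), then the shift along the world's x, y, z in mm, then the turn, a rotation vector about the world's x, y, z in rad. In form: [[grip, tx, ty, tz, ax, ay, az], ...]. A call has 1 to 10 rows; each row is the pose to reach, as a shift and turn from the pose commanded when the call began; what a row does not reach only later rows make up. A row lasts 1/10 s, in which the tool goes at most 50 mm and 8.59 degrees, less where a joint would pass 70% of its speed; a pose out of reach is approached as far as the arm can. A call with a gripper value outside its range is refused whole. The fingers move at their own pace and stop on an object; "grip_force" is the grip in N (left out, the last holds). Time passes only in rows, so rows that repeat a pose let the fingers close. It gives the time, the measured TCP pose, the force, the opening and the grip force at its end, in the units of the state.
- manip.get_obs(): the state, without advancing time (a new reading comes with each control period).
- manip.camera(name): name is "scene" or "side" or "wrist"; returns a dict with "image" (420x560x3 uint8, blue, green, red), "K" (3x3 intrinsics, pixels), "rvec" (rotation vector, rad) and "tvec" (3), from world to camera coordinates, as OpenCV has them; the wrist camera has in their place "mount" (4x4, takes a point from camera to tool coordinates, whose origin is the TCP and whose axes are the flange's). Camera axes: x right, y down, z forward; pixel columns grow to the right and rows downward; lengths in m; the calibration is good to about 2 mm. A picture is of the moment at which its call begins: read the wrist's pose just before it. There is no depth.
- manip.hand_in(): hands the job in; it is judged then, once.
The state is a dict: "clock": time; "joint_pos": joint angles; "joint_velocities": joint speeds; "tau": joint torques, N m; "position": TCP position; "ee_rot": TCP orientation; "ft_force": force on the tool from outside, world axes, zero at the start; "torque": the same for the moment, N m; "grip_width": opening from 0.0 (shut) to 1.0 (fully open); "grasp_force": force on a finger pad.
Only numpy, scipy, OpenCV 4.12 (cv2) and the standard library are available. Lean on these libraries where they do the work, as an engineer would, in place of code of your own. Each camera call takes 0.05 s, during which the arm holds its last target. There are 200 camera calls.

### The job

Put the bench's air manifold back on line: first screw the T-bar bleed valve at the silencer end clockwise until it seats (its handle shows no mark for shut; it simply stops), then ease the main supply lever at the other end open to half-way, 45 degrees to the pipe, so that the line fills slowly: do not open the supply before the bleed is shut, and do not swing it on towards fully open. Leave the take-off valve on the side branch shut, and the spanner and hose plug on the plate where they are.

Things in the scene. Friction and masses are not known exactly. Their poses are not given: they have to be found in the camera images.
- manifold: Air manifold, fixed, at another place and yaw (within 0.35) each time: 27 mm pipe along its y axis, centre line 80 mm up, on a 270 x 530 x 15 mm steel plate. Origin on the bench under the pipe, z up. Along y: riser flange +236 mm, supply valve +130, gauge facing +x +55, side branch to +x -42 (186 mm long), bleed valve -150, conical silencer -228. Nothing but the handles is over 126 mm high
- supply (a joint): Supply ball valve; vertical axis at manifold x 0, y +130 mm. Opening in rad: 0 = shut (lever square to the pipe, pointing along manifold -x), growing counter-clockwise from above, towards the manifold's middle, to 1.571 = fully open (pointing along -y, over the pipe). Half-way is 0.785. Starts 0 to 0.25. Stops at both ends; stays where left; friction 0.45 N m (5 N at the grip point)
- supply_grip (a point): Centre of the supply lever's black sleeve, 90 mm from the axis, 140 mm above the bench. The lever is a steel strip, cranked up, 135 mm long; the sleeve covers 60 to 135 mm from the axis, 20 mm wide, 12 mm thick, lying flat, with free space beneath. The frame turns with the lever: its -x axis points outwards along the lever, z up
- bleed (a joint): Bleed needle valve, T-bar on a vertical axis at manifold x 0, y -150 mm. Opening in rad from its seat: 0 = seated (hard stop), growing counter-clockwise from above. Starts 0.6 to 1.25 open. Where the bar points when seated differs each time: shut is found by the stop (or this value), not by direction. Friction 0.12 N m; stays where left
- bleed_bar (a point): Middle of the bleed valve's round steel T-bar, on the turning axis, 152 mm above the bench. The bar is 12 mm thick, 86 mm long over its ball ends, along this frame's x axis (turns with it), z up. Its 9 mm stem is bare for 30 mm below the bar's centre line, above a 27 mm round bonnet
- takeoff (a joint): Take-off ball valve on the side branch at manifold x +90, y -42 mm: lever like the supply's, at the same height, shut (0) and pointing along the manifold's +y; to be left shut
- takeoff_grip (a point): Centre of the take-off lever's black sleeve, 90 mm from its axis, 140 mm above the bench
- spanner: Steel spanner, 190 mm long, lying on the plate along its edge nearest the robot; to be left alone
- plug_fitting: Brass hose plug, 55 mm tall, 32 mm across, standing on the plate between the spanner and the pipe; to be left alone

How it is judged:
On the way, in this order (a step that is already met when the one before it is completed fails the run):
1. the bleed valve is screwed down onto its seat (value of joint bleed below 0.08 rad), for 0.2 s.
2. the supply lever stands half-way open (value of joint supply between 0.665 and 0.905 rad), for 0.2 s.
At the end, for the whole second after the job is handed in: the bleed valve is seated (within 0.08 rad of its stop), the supply lever stands at 0.785 rad open, within 0.12 rad (7 degrees), the take-off valve is still shut (under 0.1 rad) (all of step 2 and value of joint bleed below 0.08 rad and value of joint takeoff below 0.1 rad); the robot touches nothing.
It fails at once if the supply is opened beyond 0.4 rad while the bleed is still more than 0.15 rad open (value of joint supply above 0.4 rad and value of joint bleed above 0.15 rad).
It fails at once if the supply is swung past 1.2 rad, towards fully open (value of joint supply above 1.2 rad).
It fails at once if the take-off valve is turned by more than 0.2 rad (value of joint takeoff above 0.2 rad).
It fails at once if the spanner or the hose plug is shifted by more than 30 mm (distance of any of spanner, plug_fitting from where it was at the start of the episode above 0.03 m).
It also fails if it takes over 58 s, if anything falls off the work surface, if the arm or the gripper's body presses on something with over 40 N, if the wrist force passes 120 N, or if a joint passes its speed limit or range.

## Working session

There is one attempt and no reset: what is moved stays moved. The work goes in short steps, Python scripts to look and compute and a tool call to move; the robot and the scene stay as the last step left them, time stands still between calls to the robot, and variables do not carry over. Pictures are saved under pics/ and viewed, at most 10 in all, crops included, and the job is handed in when it is done.

Besides the shell and the picture viewer there is one more tool, called after "Emit:" in YAML: its name, and indented under it one key for each argument. step_arm: Moves the arm, as the interface text tells. Its arguments: {"type":"object","properties":{"moves":{"type":"array","items":{"type":"array","items":{"type":"number"}}},"grip_force":{"type":"number"}},"required":["moves"]}

```bash
mkdir -p pics; cat > h.py <<'E'
import numpy as np, cv2
from workcell import manip
def ray(c,u,v):
    R=cv2.Rodrigues(np.array(c["rvec"],float))[0]; t=np.array(c["tvec"],float).ravel()
    p=cv2.undistortPoints(np.array([[[u,v]]],float),np.array(c["K"],float),None)[0,0]
    return -R.T@t, R.T@np.array([p[0],p[1],1.])
def onz(c,u,v,z):
    o,d=ray(c,u,v); return o+d*(z-o[2])/d[2]
def proj(c,P):
    return cv2.projectPoints(np.array(P,float).reshape(-1,1,3),np.array(c["rvec"],float),np.array(c["tvec"],float),np.array(c["K"],float),None)[0].reshape(-1,2)
E
python3 - <<'E'
from h import *
import pickle
o=manip.get_obs();print({k:np.round(v,3) for k,v in o.items()},manip.grip_point_offset)
for n in("scene","side","wrist"):
    c=manip.camera(n);pickle.dump(c,open(n+"0.pkl","wb"));cv2.imwrite(f"pics/{n}0.png",c["image"])
    print(n,c["K"],c.get("mount"))
E
```

```text
{'clock': np.float64(0.0), 'joint_pos': array([ 1.178,  0.333, -0.065,  1.461,  0.022,  1.35 , -0.089]), 'joint_velocities': array([-0.001,  0.   , -0.   ,  0.001, -0.002,  0.001, -0.   ]), 'tau': array([-1.0000e-03, -6.2545e+01,  4.8000e-02, -3.9161e+01,  1.6000e-02,
        1.0000e-02,  0.0000e+00]), 'position': array([ 0.226, -0.582,  0.23 ]), 'ee_rot': array([ 0.983,  0.184, -0.   , -0.001]), 'ft_force': array([-0.091, -0.864, -0.379]), 'torque': array([ 0.032,  0.024, -0.051]), 'grasp_force': np.float64(0.0), 'grip_width': np.float64(0.998)} 0.0187
scene [[514.36853033   0.         283.25914716]
 [  0.         514.36853033 206.75741047]
 [  0.           0.           1.        ]] None
side [[496.50878065   0.         274.90404386]
 [  0.         496.50878065 209.79077786]
 [  0.           0.           1.        ]] None
wrist [[305.01668695   0.         277.56195584]
 [  0.         305.01668695 206.08675618]
 [  0.           0.           1.        ]] [[-3.10146061e-04 -9.59984517e-01 -2.80052908e-01  7.11929395e-02]
 [ 9.99999923e-01 -2.30619559e-04 -3.16921658e-04  1.23757395e-04]
 [ 2.39654207e-04 -2.80052985e-01  9.59984515e-01 -1.42559705e-01]
 [ 0.00000000e+00  0.00000000e+00  0.00000000e+00  1.00000000e+00]]
```

View pics/scene0.png

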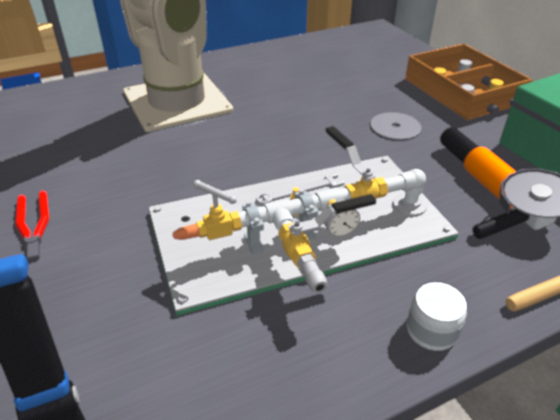

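View pics/side0.png

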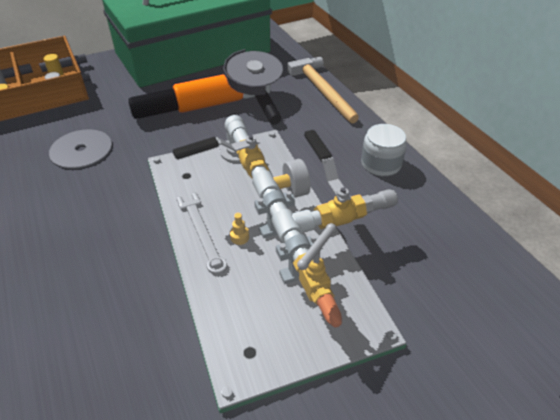

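The scene view shows the T-bar at about (199,185)-(234,199) and the supply sleeve at (330,130)-(352,147). The side view shows the T-bar at (332,229)-(303,263) and the supply sleeve at (175,153)-(216,144). I'll zoom in on both.

```bash
python3 - <<'E'
from h import *
import pickle
s=pickle.load(open("scene0.pkl","rb"));d=pickle.load(open("side0.pkl","rb"))
def crop(c,x,y,w,h,k):return cv2.resize(c["image"][y:y+h,x:x+w],None,fx=k,fy=k,interpolation=cv2.INTER_CUBIC)
a=np.hstack([crop(s,180,170,80,60,5),crop(s,310,115,80,60,5)])
b=np.hstack([crop(d,285,215,80,60,5),crop(d,160,120,80,60,5)])
cv2.imwrite("pics/z.png",np.vstack([a,b]))
E
```

```text
(no output)
```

View pics/z.png

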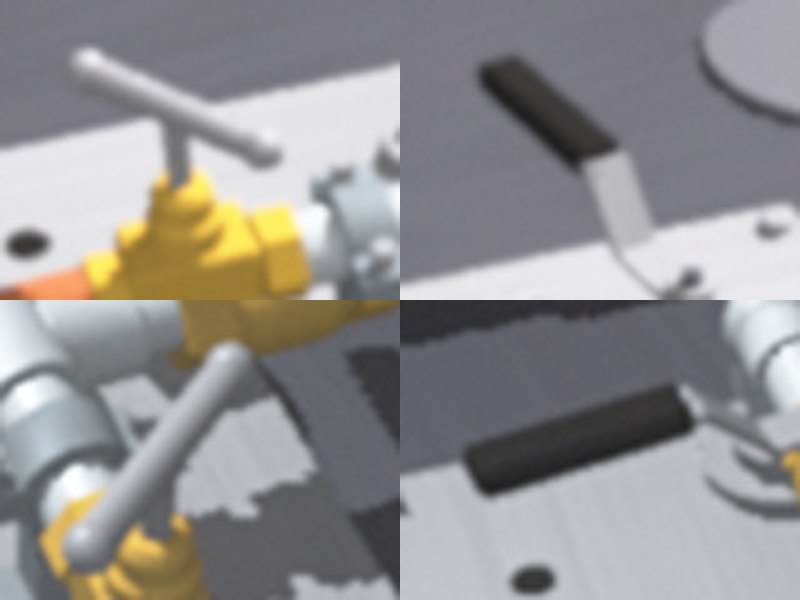

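```bash
python3 - <<'E'
from h import *
import pickle
s=pickle.load(open("scene0.pkl","rb"));d=pickle.load(open("side0.pkl","rb"))
S=[onz(s,197.6,183,.152),onz(s,232.6,200,.152)];D=[onz(d,331.4,228,.152),onz(d,302,264,.152)]
print("bar",np.round(S,4),np.round(D,4))
for e in (S,D):
    v=e[0]-e[1];print(np.mean(e,0).round(4),np.hypot(*v[:2]),np.degrees(np.arctan2(v[1],v[0])))
S=[onz(s,330,128.2,.146),onz(s,349.6,146.4,.146)];D=[onz(d,175.6,154,.142),onz(d,216,141,.142)]
print("sleeve",np.round(S,4),np.round(D,4))
for e in (S,D):
    v=e[0]-e[1];print(np.mean(e,0).round(4),np.hypot(*v[:2]),np.degrees(np.arctan2(v[1],v[0])))
# yellow blobs and plate
for n,c in(("s",s),("d",d)):
    h=cv2.cvtColor(c["image"],cv2.COLOR_BGR2HSV)
    m=cv2.inRange(h,(18,140,90),(32,255,255))
    k,l,st,ce=cv2.connectedComponentsWithStats(m)
    for i in range(1,k):
        if st[i,4]>60: print(n,st[i],ce[i].round(1),onz(c,*ce[i],.08).round(3))
# plate corners manually
print("plate",[onz(s,u,v,.015).round(3) for u,v in((151,216),(178,297),(453,236),(388,163))],[onz(d,u,v,.015).round(3) for u,v in((150,160),(275,132),(406,346),(218,405))])
E
```

```text
bar [[ 0.5597 -0.1182  0.152 ]
 [ 0.6257 -0.0832  0.152 ]] [[ 0.6244 -0.0853  0.152 ]
 [ 0.5606 -0.1214  0.152 ]]
[ 0.5927 -0.1007  0.152 ] 0.07467512177916613 -152.00594993095618
[ 0.5925 -0.1033  0.152 ] 0.07328494611204378 29.495016391193243
sleeve [[0.4976 0.1699 0.146 ]
 [0.568  0.1702 0.146 ]] [[0.4904 0.1686 0.142 ]
 [0.5599 0.1714 0.142 ]]
[0.5328 0.1701 0.146 ] 0.07039317983781009 -179.77031625538834
[0.5252 0.17   0.142 ] 0.06959643059361945 -177.6947046836853
s [434  67  13   8  75] [440.2  69.9] [0.28  0.635 0.08 ]
s [489  78  15  11 119] [495.9  82.7] [0.398 0.713 0.08 ]
s [477 148  37  27 311] [495.3 160.6] [0.655 0.464 0.08 ]
s [346 178  41  20 536] [368.2 188. ] [0.619 0.186 0.08 ]
s [197 206  44  33 898] [218.5 223.2] [ 0.59  -0.099  0.08 ]
s [280 225  35  38 617] [294.5 243.7] [ 0.691 -0.005  0.08 ]
d [ 43  53  20  22 237] [51.9 62.1] [0.36  0.683 0.08 ]
d [238 149  10  15  84] [242.7 155. ] [0.612 0.191 0.08 ]
d [250 160  14   9  64] [256.2 162.8] [0.625 0.16  0.08 ]
d [351 195  14  21 155] [358.1 203.4] [ 0.729 -0.004  0.08 ]
d [316 197  27  20 257] [330.4 208.1] [0.684 0.007 0.08 ]
d [303 269  17  19 111] [310.  278.8] [ 0.588 -0.1    0.08 ]
d [311 287  20  14 127] [319.4 292.8] [ 0.588 -0.126  0.08 ]
plate [array([ 0.444, -0.186,  0.015]), array([ 0.659, -0.2  ,  0.015]), array([0.742, 0.3  , 0.015]), array([0.496, 0.328, 0.015])] [array([0.472, 0.332, 0.015]), array([0.732, 0.305, 0.015]), array([ 0.677, -0.219,  0.015]), array([ 0.413, -0.181,  0.015])]
```

The manifold yaw is about -0.11. The bleed axis is at (0.593,-0.102) with the bar at 29.5°. The supply axis is near (0.623,0.176), and the lever is open about 0.15. I'll approach above the bleed valve.

Emit:
step_arm:
  moves:
    - [0, 36, 48, 20, 0, 0, 0.02]
    - [0, 72, 96, 20, 0, 0, 0.04]
    - [0, 109, 143, 20, 0, 0, 0.06]
    - [0, 145, 190, 20, 0, 0, 0.08]
    - [0, 182, 238, 20, 0, 0, 0.1]
    - [0, 218, 285, 20, 0, 0, 0.12]
    - [0, 254, 333, 20, 0, 0, 0.14]
    - [0, 290, 381, 20, 0, 0, 0.145]
    - [0, 328, 430, 20, 0, 0, 0.145]
    - [0, 366, 480, 20, 0, 0, 0.145]
  grip_force: 60

```text
clock: 1.15
position: [0.5283, -0.1856, 0.2513]
ee_rot: [0.967, 0.254, 0.0, 0.0]
ft_force: [0.8, -0.6, -0.3]
grip_width: 1.001
grasp_force: 0.0
```

Emit:
step_arm:
  moves:
    - [0, 0, 0, 0, 0, 0, 0]
    - [0, 0, 0, 0, 0, 0, 0]
    - [0, 0, 0, 0, 0, 0, 0]

```text
clock: 1.45
position: [0.5269, -0.1884, 0.251]
ee_rot: [0.967, 0.254, -0.0, 0.0]
ft_force: [-0.2, -1.2, 0.6]
grip_width: 0.999
grasp_force: 0.0
```

```bash
cat >> h.py <<'E'
def wrist(name):
    from scipy.spatial.transform import Rotation as Ro
    o=manip.get_obs();c=manip.camera("wrist");T=np.eye(4);T[:3,:3]=Ro.from_quat(o["ee_rot"]).as_matrix();T[:3,3]=o["position"]
    W=np.linalg.inv(T@np.array(c["mount"]));c["rvec"]=cv2.Rodrigues(W[:3,:3])[0];c["tvec"]=W[:3,3]
    cv2.imwrite(f"pics/{name}.png",c["image"]);return o,c
E
python3 - <<'E'
from h import *
import pickle
o,c=wrist("w1");pickle.dump(c,open("w1.pkl","wb"))
print(o["position"].round(4),o["ee_rot"].round(3),o["joint_pos"].round(3),o["clock"],o["torque"])
print(proj(c,[[.593,-.102,.152],[.6245,-.085,.152],[.56,-.120,.152],[.623,.176,.14],[.53,.17,.14]]).round())
E
```

```text
[ 0.5269 -0.1884  0.251 ] [ 0.967  0.254 -0.     0.   ] [ 0.629  0.207 -0.423  1.59   0.087  1.364 -0.862] 1.45 [-0.01573199 -0.02085847  0.01684927]
[[ 219.   76.]
 [ 217.   21.]
 [ 221.  129.]
 [-157. -204.]
 [-167.  -43.]]
```

View pics/w1.png

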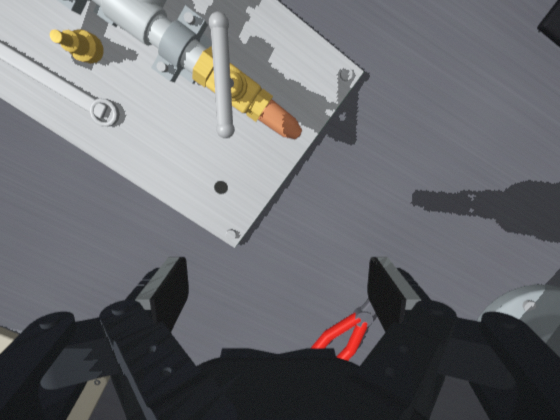

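In this wrist view the T-bar runs from (219,19) to (226,129), and the predicted ends agree within about 5 px. I'll refine the pose from these pixels.

```bash
python3 - <<'E'
from h import *
import pickle
c=pickle.load(open("w1.pkl","rb"))
a=onz(c,219,19,.152);b=onz(c,226,129,.152);v=a-b
print(a,b,(a+b)/2,np.hypot(*v[:2]),np.degrees(np.arctan2(v[1],v[0])))
E
```

```text
[ 0.62614277 -0.08552282  0.152     ] [ 0.56175934 -0.1233474   0.152     ] [ 0.59395105 -0.10443511  0.152     ] 0.07467211843746877 30.43378481366102
```

Emit:
step_arm:
  moves:
    - [0, 22, 28, 0, 0, 0, 0.01]
    - [0, 44, 57, 0, 0, 0, 0.01]
    - [0, 66, 85, 0, 0, 0, 0.01]
    - [0, 66, 85, 0, 0, 0, 0.01]
    - [0, 66, 85, -30, 0, 0, 0.01]
    - [0, 66, 85, -60, 0, 0, 0.01]
    - [0, 66, 85, -90, 0, 0, 0.01]
    - [0, 66, 85, -115, 0, 0, 0.01]
    - [0, 66, 85, -115, 0, 0, 0.01]
    - [0, 66, 85, -115, 0, 0, 0.01]

```text
clock: 2.5
position: [0.5933, -0.1035, 0.137]
ee_rot: [0.966, 0.259, -0.0, 0.0]
ft_force: [-0.4, 0.6, -0.1]
grip_width: 0.997
grasp_force: 0.0
```

Emit:
step_arm:
  moves:
    - [0.5, 0, 0, 0, 0, 0, 0]
    - [1, 0, 0, 0, 0, 0, 0]
    - [1, 0, 0, 0, 0, 0, 0]
    - [1, 0, 0, 0, 0, 0, 0]
    - [1, 0, 0, 0, 0, 0, 0]
    - [1, 0, 0, 0, 0, 0, 0]
    - [1, 0, 0, 0, 0, 0, 0]
    - [1, 0, 0, 0, 0, 0, 0]

```text
clock: 3.3
position: [0.5941, -0.1031, 0.1369]
ee_rot: [0.966, 0.259, 0.001, 0.001]
ft_force: [3.3, -5.2, 2.9]
grip_width: 0.117
grasp_force: 58.7
```

```bash
python3 - <<'E'
from h import *
o=manip.get_obs();print({k:np.round(o[k],3) for k in("position","ee_rot","joint_pos","ft_force","torque","grip_width","grasp_force")})
E
```

```text
{'position': array([ 0.594, -0.103,  0.137]), 'ee_rot': array([0.966, 0.259, 0.001, 0.001]), 'joint_pos': array([ 0.47 ,  0.391, -0.466,  1.62 ,  0.188,  1.173, -1.086]), 'ft_force': array([ 3.265, -5.237,  2.863]), 'torque': array([-1.021, -0.623,  0.012]), 'grip_width': np.float64(0.117), 'grasp_force': np.float64(58.687)}
```

Emit:
step_arm:
  moves:
    - [1, 0, 0, 0, 0, 0, -0.1]
    - [1, 0, 0, 0, 0, 0, -0.2]
    - [1, 0, 0, 0, 0, 0, -0.3]
    - [1, 0, 0, 0, 0, 0, -0.4]
    - [1, 0, 0, 0, 0, 0, -0.5]
    - [1, 0, 0, 0, 0, 0, -0.5]

```text
clock: 3.9
position: [0.5942, -0.1038, 0.1369]
ee_rot: [1.0, 0.01, 0.001, 0.001]
ft_force: [5.2, -7.3, 0.8]
grip_width: 0.115
grasp_force: 58.6
```

```bash
cat > st.py <<'E'
from h import *
o=manip.get_obs();print({k:np.round(o[k],3) for k in("position","joint_pos","ft_force","torque","grip_width","grasp_force")},"toolx deg",np.degrees(2*np.arctan2(o["ee_rot"][1],o["ee_rot"][0])))
E
python3 st.py
```

```text
{'position': array([ 0.594, -0.104,  0.137]), 'joint_pos': array([ 0.407,  0.379, -0.386,  1.624,  0.154,  1.167, -1.565]), 'ft_force': array([ 5.237, -7.325,  0.784]), 'torque': array([-1.334, -0.981, -0.083]), 'grip_width': np.float64(0.115), 'grasp_force': np.float64(58.564)} toolx deg 1.140149863649176
```

Emit:
step_arm:
  moves:
    - [1, 0, 0, 0, 0, 0, -0.05]
    - [1, 0, 0, 0, 0, 0, -0.1]
    - [1, 0, 0, 0, 0, 0, -0.15]
    - [1, 0, 0, 0, 0, 0, -0.2]
    - [1, 0, 0, 0, 0, 0, -0.2]

```text
clock: 4.4
position: [0.5942, -0.1041, 0.1369]
ee_rot: [0.996, -0.089, 0.001, 0.001]
ft_force: [4.3, -7.1, 1.3]
grip_width: 0.115
grasp_force: 58.6
```

```bash
python3 st.py
```

```text
{'position': array([ 0.594, -0.104,  0.137]), 'joint_pos': array([ 0.383,  0.375, -0.355,  1.625,  0.141,  1.165, -1.754]), 'ft_force': array([ 4.331, -7.113,  1.3  ]), 'torque': array([-1.519, -0.911, -0.045]), 'grip_width': np.float64(0.115), 'grasp_force': np.float64(58.566)} toolx deg -10.228306004214092
```

Emit:
step_arm:
  moves:
    - [1, 0, 0, 0, 0, 0, -0.05]
    - [1, 0, 0, 0, 0, 0, -0.1]
    - [1, 0, 0, 0, 0, 0, -0.15]
    - [1, 0, 0, 0, 0, 0, -0.15]

```text
clock: 4.8
position: [0.5942, -0.1044, 0.1369]
ee_rot: [0.987, -0.164, 0.001, 0.001]
ft_force: [3.7, -7.3, 1.2]
grip_width: 0.111
grasp_force: 58.6
```

```bash
python3 st.py
```

```text
{'position': array([ 0.594, -0.104,  0.137]), 'joint_pos': array([ 0.365,  0.372, -0.331,  1.626,  0.132,  1.163, -1.897]), 'ft_force': array([ 3.673, -7.276,  1.161]), 'torque': array([-1.663, -0.872, -0.074]), 'grip_width': np.float64(0.111), 'grasp_force': np.float64(58.572)} toolx deg -18.83342374935844
```

Emit:
step_arm:
  moves:
    - [1, 0, 0, 0, 0, 0, -0.05]
    - [1, 0, 0, 0, 0, 0, -0.1]
    - [1, 0, 0, 0, 0, 0, -0.15]
    - [1, 0, 0, 0, 0, 0, -0.15]

```text
clock: 5.2
position: [0.5941, -0.1046, 0.1369]
ee_rot: [0.971, -0.237, 0.001, 0.001]
ft_force: [4.1, -8.4, 1.8]
grip_width: 0.114
grasp_force: 58.6
```

```bash
python3 st.py
```

```text
{'position': array([ 0.594, -0.105,  0.137]), 'joint_pos': array([ 0.346,  0.369, -0.308,  1.627,  0.122,  1.162, -2.041]), 'ft_force': array([ 4.097, -8.418,  1.84 ]), 'torque': array([-1.819, -0.902, -0.055]), 'grip_width': np.float64(0.114), 'grasp_force': np.float64(58.589)} toolx deg -27.44412158227905
```

Emit:
step_arm:
  moves:
    - [1, 0, 0, 0, 0, 0, -0.05]
    - [1, 0, 0, 0, 0, 0, -0.1]
    - [1, 0, 0, 0, 0, 0, -0.15]
    - [1, 0, 0, 0, 0, 0, -0.15]

```text
clock: 5.6
position: [0.5941, -0.1046, 0.1369]
ee_rot: [0.951, -0.308, 0.001, 0.001]
ft_force: [2.4, -9.7, 3.1]
grip_width: 0.116
grasp_force: 74.0
```

```bash
python3 st.py
```

```text
{'position': array([ 0.594, -0.105,  0.137]), 'joint_pos': array([ 0.328,  0.367, -0.286,  1.628,  0.114,  1.161, -2.183]), 'ft_force': array([ 2.387, -9.718,  3.058]), 'torque': array([-2.   , -0.828,  1.29 ]), 'grip_width': np.float64(0.116), 'grasp_force': np.float64(73.967)} toolx deg -35.910721250357064
```

The wrist moment rose to 1.29 N m, so the valve is seated. Next I'll release and lift.

Emit:
step_arm:
  moves:
    - [0.5, 0, 0, 0, 0, 0, 0]
    - [0, 0, 0, 0, 0, 0, 0]
    - [0, 0, 0, 0, 0, 0, 0]
    - [0, 0, 0, 0, 0, 0, 0]
    - [0, 0, 0, 0, 0, 0, 0]
    - [0, 0, 0, 30, 0, 0, 0]
    - [0, 0, 0, 60, 0, 0, 0]
    - [0, 0, 0, 90, 0, 0, 0]
    - [0, 0, 0, 113, 0, 0, 0]
    - [0, 0, 0, 113, 0, 0, 0]

```text
clock: 6.6
position: [0.5949, -0.1022, 0.2531]
ee_rot: [0.952, -0.307, 0.003, -0.0]
ft_force: [0.4, 0.5, 0.2]
grip_width: 1.001
grasp_force: 0.0
```

```bash
python3 - <<'E'
from h import *
import pickle
s=manip.camera("scene");pickle.dump(s,open("s2.pkl","wb"))
o,c=wrist("w2");pickle.dump(c,open("w2.pkl","wb"))
d=manip.camera("side");pickle.dump(d,open("d2.pkl","wb"))
f=lambda c:cv2.resize(c["image"],(400,300))
cv2.imwrite("pics/v2.png",np.vstack([np.hstack([f(s),f(c)]),np.hstack([cv2.resize(d["image"][120:320,140:400],(400,300)),cv2.resize(s["image"][100:250,160:360],(400,300))])]))
E
python3 st.py
```

```text
{'position': array([ 0.593, -0.102,  0.248]), 'joint_pos': array([ 0.33 ,  0.29 , -0.291,  1.488,  0.084,  1.378, -2.162]), 'ft_force': array([-0.222,  0.796, -0.61 ]), 'torque': array([-0.014,  0.01 , -0.045]), 'grip_width': np.float64(1.001), 'grasp_force': np.float64(0.0)} toolx deg -35.81806029993612
```

View pics/v2.png

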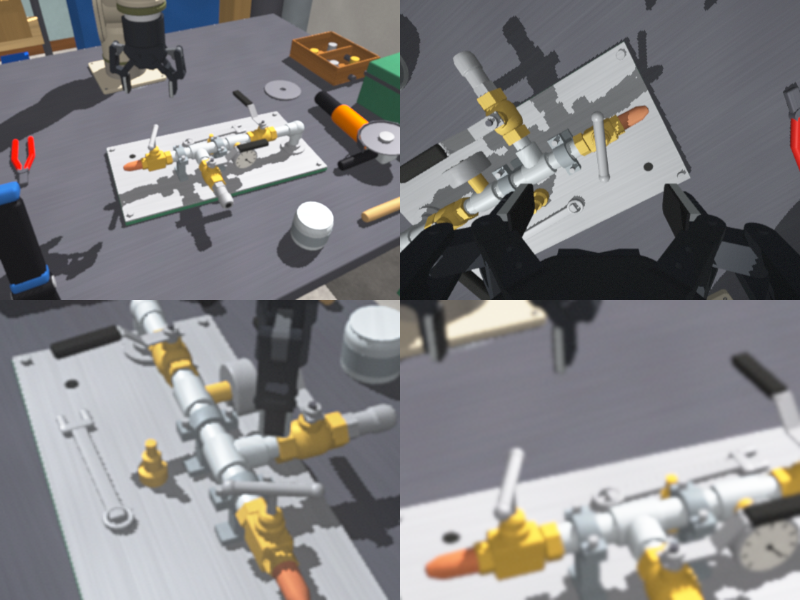

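The T-bar has turned (wrist panel, about (277,166) to (285,250) in full-size pixels). The take-off lever, spanner and plug look unchanged. I'll measure the bar and the supply lever.

```bash
python3 - <<'E'
from h import *
import pickle
c=pickle.load(open("w2.pkl","rb"))
a=onz(c,278,166,.152);b=onz(c,285,249,.152);v=a-b
print((a+b)/2,np.degrees(np.arctan2(v[1],v[0])))
for n in ("s","d"):
    for f in (dict(s="scene0",d="side0")[n],n+"2"):
        c=pickle.load(open(f+".pkl","rb"));x0,y0,x1,y1=dict(s=(322,120,360,155),d=(165,130,225,165))[n]
        m=(c["image"].max(2)<55).astype(np.uint8);q=np.zeros_like(m);q[y0:y1,x0:x1]=m[y0:y1,x0:x1]
        k,l,st,ce=cv2.connectedComponentsWithStats(q);i=1+st[1:,4].argmax()
        (cx,cy),wh,an=cv2.minAreaRect(np.argwhere(l==i)[:,::-1].astype(np.float32))
        t=np.radians(an if wh[0]>wh[1] else an+90);L=max(wh)/2
        e=[onz(c,cx+s*L*np.cos(t),cy+s*L*np.sin(t),.142) for s in(-1,1)];v=e[1]-e[0]
        print(f,st[i],onz(c,cx,cy,.142).round(4),np.round(e,4)[:,:2],np.degrees(np.arctan2(v[1],v[0])))
E
```

```text
[ 0.59103799 -0.1038574   0.152     ] -31.00198969421336
scene0 [327 129  24  19 104] [0.5296 0.167  0.142 ] [[0.4958 0.1623]
 [0.5619 0.1716]] 8.012318638550836
s2 [327 129  20  19  90] [0.5262 0.1664 0.142 ] [[0.493  0.1654]
 [0.558  0.1673]] 1.7079552545162027
side0 [174 138  44  20 233] [0.524  0.1691 0.142 ] [[0.5602 0.1698]
 [0.4889 0.1684]] -178.85019972813183
d2 [175 142  43  16 194] [0.5235 0.1641 0.142 ] [[0.5593 0.165 ]
 [0.4888 0.1632]] -178.57693698848612
```

Emit:
step_arm:
  moves:
    - [0, -6, 30, 0, 0, 0, 0.07]
    - [0, -12, 60, 0, 0, 0, 0.14]
    - [0, -18, 90, 0, 0, 0, 0.21]
    - [0, -24, 120, 0, 0, 0, 0.28]
    - [0, -30, 150, 0, 0, 0, 0.35]
    - [0, -36, 180, 0, 0, 0, 0.42]
    - [0, -42, 210, 0, 0, 0, 0.49]
    - [0, -48, 240, 0, 0, 0, 0.56]
    - [0, -55, 270, 0, 0, 0, 0.66]
    - [0, -55, 270, 0, 0, 0, 0.66]

```text
clock: 7.75
position: [0.5363, 0.1743, 0.2496]
ee_rot: [1.0, 0.024, -0.0, -0.001]
ft_force: [-0.4, -0.1, 0.0]
grip_width: 0.996
grasp_force: 0.0
```

Emit:
step_arm:
  moves:
    - [0, 0, 0, 0, 0, 0, 0]
    - [0, 0, 0, 0, 0, 0, 0]
    - [0, 0, 0, 0, 0, 0, 0]

```text
clock: 8.05
position: [0.5387, 0.1669, 0.2492]
ee_rot: [1.0, 0.017, -0.0, 0.0]
ft_force: [0.3, -0.6, 0.1]
grip_width: 1.003
grasp_force: 0.0
```

```bash
python3 - <<'E'
from h import *
import pickle
o,c=wrist("w3");pickle.dump(c,open("w3.pkl","wb"))
E
python3 st.py
```

```text
{'position': array([0.539, 0.167, 0.249]), 'joint_pos': array([ 0.075,  0.232, -0.533,  1.577,  0.12 ,  1.366, -2.009]), 'ft_force': array([-0.029, -0.098,  0.319]), 'torque': array([ 0.009,  0.026, -0.008]), 'grip_width': np.float64(0.997), 'grasp_force': np.float64(0.0)} toolx deg 1.9072345193841105
```

View pics/w3.png

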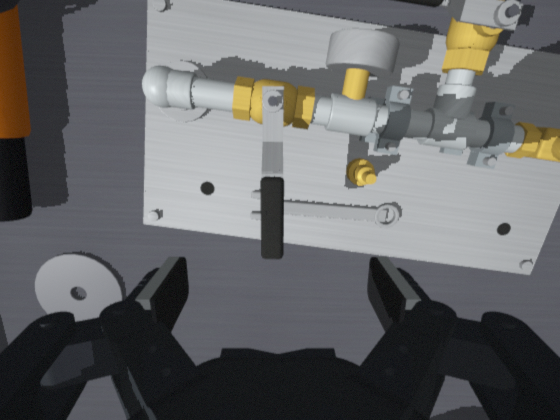

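The wrist view shows the sleeve from (272,178) to (272,258), the lever hub at (273,100), and near plate corners at (145,224) and (529,273).

```bash
python3 - <<'E'
from h import *
import pickle
c=pickle.load(open("w3.pkl","rb"))
a=onz(c,272.5,178,.146);b=onz(c,272.5,258,.146);v=a-b
print("sleeve",a,b,(a+b)/2,np.hypot(*v[:2]),np.degrees(np.arctan2(v[1],v[0])))
for z in(.115,.125):print("hub",z,onz(c,273,100,z))
p,q=onz(c,145,224,.015),onz(c,529,273,.015);e=p-q;print("plate",p,q,np.hypot(*e[:2]),"yaw",np.degrees(np.arctan2(-e[0],e[1])))
E
```

```text
sleeve [0.56201556 0.17170015 0.146     ] [0.49035751 0.16966878 0.146     ] [0.52618653 0.17068446 0.146     ] 0.07168683728766709 1.623790659945586
hub 0.115 [0.6238615  0.17351572 0.115     ]
hub 0.125 [0.62335901 0.1733584  0.125     ]
plate [0.46988937 0.33815674 0.015     ] [ 0.41563225 -0.18318869  0.015     ] 0.5241611362581183 yaw -5.941460198125293
```

Yaw is -5.94° and the supply lever is at about 0.13 rad, so it needs another 0.653 rad about (0.6225, 0.1735). I'll grasp the sleeve 90 mm from the axis.

Emit:
step_arm:
  moves:
    - [0, -6, 4, -20, 0, 0, 0]
    - [0, -6, 4, -55, 0, 0, 0]
    - [0, -6, 4, -90, 0, 0, 0]
    - [0, -6, 4, -126, 0, 0, 0]
    - [0, -6, 4, -126, 0, 0, 0]
    - [0, -6, 4, -126, 0, 0, 0]
  grip_force: 40

```text
clock: 8.7
position: [0.5327, 0.1715, 0.124]
ee_rot: [1.0, 0.017, -0.0, 0.0]
ft_force: [1.1, -0.2, 1.3]
grip_width: 0.997
grasp_force: 0.0
```

Emit:
step_arm:
  moves:
    - [0.5, 0, 0, 0, 0, 0, 0]
    - [1, 0, 0, 0, 0, 0, 0]
    - [1, 0, 0, 0, 0, 0, 0]
    - [1, 0, 0, 0, 0, 0, 0]
    - [1, 0, 0, 0, 0, 0, 0]
    - [1, 0, 0, 0, 0, 0, 0]
    - [1, 0, 0, 0, 0, 0, 0]

```text
clock: 9.4
position: [0.5327, 0.1717, 0.1239]
ee_rot: [1.0, 0.017, 0.0, 0.0]
ft_force: [-1.9, -1.2, 5.8]
grip_width: 0.226
grasp_force: 41.4
```

```bash
python3 st.py; python3 - <<'E'
import numpy as np
for t in np.arange(.06,.66,.06).tolist()+[.653]:
    a=np.pi+np.radians(1.62);r=90
    print(round(t,3),round(r*(np.cos(a+t)-np.cos(a)),1),round(r*(np.sin(a+t)-np.sin(a)),1))
E
```

```text
{'position': array([0.533, 0.172, 0.124]), 'joint_pos': array([ 0.054,  0.323, -0.526,  1.745,  0.178,  1.121, -2.064]), 'ft_force': array([-1.932, -1.153,  5.785]), 'torque': array([-0.196,  0.403, -0.18 ]), 'grip_width': np.float64(0.226), 'grasp_force': np.float64(41.406)} toolx deg 1.9706408812878407
0.06 0.3 -5.4
0.12 1.0 -10.8
0.18 1.9 -16.1
0.24 3.2 -21.3
0.3 4.8 -26.5
0.36 6.7 -31.5
0.42 8.9 -36.5
0.48 11.3 -41.3
0.54 14.1 -45.9
0.6 17.2 -50.4
0.66 20.5 -54.6
0.653 20.1 -54.1
```

Emit:
step_arm:
  moves:
    - [1, 0.3, -5.4, 0, 0, 0, 0.06]
    - [1, 1.0, -10.8, 0, 0, 0, 0.12]
    - [1, 1.9, -16.1, 0, 0, 0, 0.18]
    - [1, 3.2, -21.3, 0, 0, 0, 0.24]
    - [1, 4.8, -26.5, 0, 0, 0, 0.3]
    - [1, 6.7, -31.5, 0, 0, 0, 0.36]
    - [1, 8.9, -36.5, 0, 0, 0, 0.42]
    - [1, 11.3, -41.3, 0, 0, 0, 0.48]
    - [1, 11.3, -41.3, 0, 0, 0, 0.48]

```text
clock: 10.3
position: [0.5444, 0.1296, 0.1239]
ee_rot: [0.967, 0.255, 0.0, 0.0]
ft_force: [-1.4, -3.4, 5.8]
grip_width: 0.225
grasp_force: 41.4
```

```bash
python3 st.py
```

```text
{'position': array([0.544, 0.13 , 0.124]), 'joint_pos': array([ 0.173,  0.331, -0.576,  1.743,  0.199,  1.125, -1.52 ]), 'ft_force': array([-1.43 , -3.371,  5.762]), 'torque': array([-0.58 ,  0.176,  0.222]), 'grip_width': np.float64(0.225), 'grasp_force': np.float64(41.399)} toolx deg 29.55977422971513
```

Emit:
step_arm:
  moves:
    - [1, 2.8, -4.6, 0, 0, 0, 0.06]
    - [1, 5.9, -9.1, 0, 0, 0, 0.12]
    - [1, 8.8, -12.9, 0, 0, 0, 0.173]
    - [1, 8.8, -12.9, 0, 0, 0, 0.173]
    - [1, 8.8, -12.9, 0, 0, 0, 0.173]

```text
clock: 10.8
position: [0.5532, 0.1168, 0.1239]
ee_rot: [0.942, 0.337, 0.0, 0.001]
ft_force: [-0.6, -3.5, 5.6]
grip_width: 0.222
grasp_force: 41.4
```

```bash
python3 st.py
```

```text
{'position': array([0.553, 0.117, 0.124]), 'joint_pos': array([ 0.209,  0.347, -0.593,  1.728,  0.213,  1.131, -1.332]), 'ft_force': array([-0.649, -3.531,  5.566]), 'torque': array([-0.594,  0.138,  0.221]), 'grip_width': np.float64(0.222), 'grasp_force': np.float64(41.4)} toolx deg 39.38805164109117
```

Emit:
step_arm:
  moves:
    - [0.5, 0, 0, 0, 0, 0, 0]
    - [0, 0, 0, 0, 0, 0, 0]
    - [0, 0, 0, 0, 0, 0, 0]
    - [0, 0, 0, 0, 0, 0, 0]
    - [0, 0, 0, 0, 0, 0, 0]
    - [0, 0, 0, 30, 0, 0, 0]
    - [0, 0, 0, 60, 0, 0, 0]
    - [0, 0, 0, 100, 0, 0, 0]
    - [0, 0, 0, 125, 0, 0, 0]
    - [0, 0, 0, 125, 0, 0, 0]

```text
clock: 11.8
position: [0.5541, 0.1182, 0.2523]
ee_rot: [0.941, 0.337, 0.003, 0.001]
ft_force: [-0.5, -0.1, -0.1]
grip_width: 0.998
grasp_force: 0.0
```

```bash
python3 - <<'E'
from h import *
import pickle
o,c=wrist("w4");pickle.dump(c,open("w4.pkl","wb"));print(o["position"])
E
```

```text
[0.55412261 0.11822985 0.25229146]
```

View pics/w4.png

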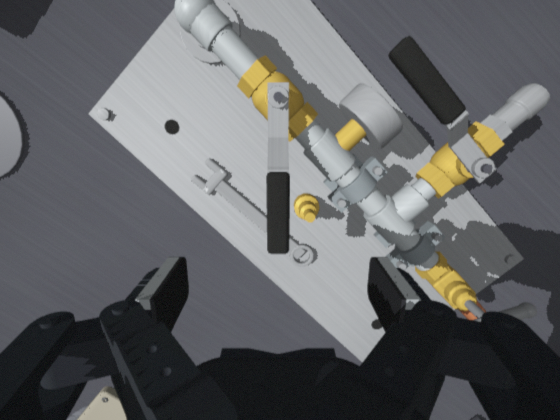

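The lever now runs straight down the image, with the sleeve from (278,173) to (278,253). The near plate edge runs from (90,113) to (362,362), and the plug and spanner are in place. I'll check the angle and hand in if it is good.

```bash
python3 - <<'E'
from h import *
import pickle
c=pickle.load(open("w4.pkl","rb"))
a=onz(c,278,173,.146);b=onz(c,278,253,.146);v=a-b
p,q=onz(c,90,113,.015),onz(c,362,362,.015);e=p-q
l=np.degrees(np.arctan2(v[1],v[0]));y=np.degrees(np.arctan2(-e[0],e[1]));print(l,y,"open",np.radians(l-y))
s=manip.camera("scene");o=pickle.load(open("s2.pkl","rb"))
D=cv2.absdiff(s["image"],o["image"]).max(2);print("bar diff",D[180:225,195:240].mean(), "takeoff diff",D[190:215,330:380].mean())
if .72<np.radians(l-y)<.85: print(manip.hand_in())
E
```

```text
39.416666960655526 -6.443506125118706 open 0.8004110158812483
bar diff 8.742716049382716 takeoff diff 1.4416
the job is handed in; nothing more can be done
None
```

The job is handed in; no verdict came back. The bleed is screwed down to its stop, the supply lever measures about 0.80 rad open (target 0.785), and the take-off valve, spanner and plug were not touched.

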